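Pack the vaccine carrier

TASK

Pack the blue carrier for the delivery round: stand the purple-, orange- and green-capped vials each upright in the foam holder with the rim of its own colour, and lay the temperature logger flat in its cradle, display up, after sliding it along its keyhole towards the display end to free it from the dock stud. Set things down gently without dropping them, and leave the white- and black-capped vials standing where they are on the bench.

Things in the scene. Friction and masses are not known exactly. Their poses are not given: they have to be found in the camera images.
- vial_purple: Glass vial with white label and purple cap, upright, 62 mm tall, 45 g: body 28 mm in diameter up to 44 mm, then neck and 25 mm cap. Origin: centre of its underside; z up its axis; yaw means nothing. Belongs in the carrier.
- vial_orange: Glass vial with white label and orange cap, upright, 62 mm tall, 45 g: body 28 mm in diameter up to 44 mm, then neck and 25 mm cap. Origin: centre of its underside; z up its axis; yaw means nothing. Belongs in the carrier.
- vial_green: Glass vial with white label and green cap, upright, 62 mm tall, 45 g: body 28 mm in diameter up to 44 mm, then neck and 25 mm cap. Origin: centre of its underside; z up its axis; yaw means nothing. Belongs in the carrier.
- vial_white: Glass vial with white label and white cap, upright, 62 mm tall, 45 g: body 28 mm in diameter up to 44 mm, then neck and 25 mm cap. Origin: centre of its underside; z up its axis; yaw means nothing. A look-alike that does not belong in the carrier and stays where it is on the bench.
- vial_black: Glass vial with white label and black cap, upright, 62 mm tall, 45 g: body 28 mm in diameter up to 44 mm, then neck and 25 mm cap. Origin: centre of its underside; z up its axis; yaw means nothing. A look-alike that does not belong in the carrier and stays where it is on the bench.
- logger: Off-white box, 84 (x) x 46 (y) x 34 mm, 120 g, dark display on top at its +x end. Origin: centre of flat underside, z up. Starts on a fixed dark grey dock (70 mm wide, 8 mm high), its underside keyhole hooked on a stud (9.5 mm above dock). Slide 30 mm along its +x (yellow chevron's way; 26 to 33 will do, stop near 34), then lift straight up; slot play 1.5 mm, light friction.
- cradle: Fixed black foam cradle for the logger in the blue carrier, beside a pale blue cold pack: block 82 (x) x 120 mm (y), flat floor 70 x 108 mm lying 14 mm above the origin, lip 6 mm wide, top 20 mm above the origin. Logger's long side goes along the cradle's y, either way round. Origin: centre of underside, 6 mm above the bench; z up.
- insert_purple: Fixed black rigid-foam block with purple rim, 66 x 66 x 18 mm, in the blue carrier: one open well 48 x 48 mm, floor 4 mm above the origin, walls 9 mm thick. Origin: centre of underside, 6 mm above the bench; z up. Three such blocks stand in a row along their y, 72 mm apart, in any order; the cradle is on their -x side. Empty, the carrier is at most 26 mm high.
- insert_orange: Fixed black rigid-foam block with orange rim, 66 x 66 x 18 mm, in the blue carrier: one open well 48 x 48 mm, floor 4 mm above the origin, walls 9 mm thick. Origin: centre of underside, 6 mm above the bench; z up. Three such blocks stand in a row along their y, 72 mm apart, in any order; the cradle is on their -x side. Empty, the carrier is at most 26 mm high.
- insert_green: Fixed black rigid-foam block with green rim, 66 x 66 x 18 mm, in the blue carrier: one open well 48 x 48 mm, floor 4 mm above the origin, walls 9 mm thick. Origin: centre of underside, 6 mm above the bench; z up. Three such blocks stand in a row along their y, 72 mm apart, in any order; the cradle is on their -x side. Empty, the carrier is at most 26 mm high.
Not all that is in view belongs to the job. What is shaped like the vial_purple but pink is not meant.

How it is judged:
By the outcome, as a careful person would: the job done as asked, in the order asked, and still so for the second after the job is handed in, with the robot touching nothing.
It also fails if it takes over 118 s, if anything falls off the work surface, if the arm or the gripper's body presses on something with over 40 N, if the wrist force passes 120 N, or if a joint passes its speed limit or range.

ROBOT

A 6-joint arm with a two-finger parallel gripper is mounted at the origin on the work surface. World frame = base frame: x ahead of the robot, y to its left, z up, the work surface at z = 0. Lengths are in m, angles in rad, forces in N, time in s.
With the tool pointing down it reaches from about 0.25 to 0.8 m from the base axis. Payload 3.9 kg.
Tool frame: the origin (TCP) lies at the very end of the fingers, on their centre line; the grasp point (between the pads) lies pinch_z behind it (pinch_z is the distance from the TCP to the grasp point, in m); y points along the fingers, z is the direction in which the jaws open and shut, and the axes are right-handed (so a half turn about y gives the same grasp; the last joint's range is limited). The gripper opens to 85 mm and grips with 20 to 120 N. Pads are 22 mm wide; open, the fingers measure 114 mm over their backs; the gripper's body (76 mm by 85 mm) begins 54 mm behind the grasp point. The pads swing forward as they close: fully open they stand 13 mm farther back than shut.
Start: joints at [1.177, 0.26, -0.138, 1.173, 0, 1.571], TCP at [0.201, 0.485, 0.231] pointing down, gripper open.
Joint ranges: [-2.78, 2.78], [-0.83, 1.72], [-1.28, 1.37], [-1.9, 2.12], [-1.57, 1.48], [-3.14, 3.14]. Speed limits (rad/s): [2.57, 2.57, 3.14, 3.14, 3.14, 3.14].

INTERFACE

Orientations are given as a unit quaternion [x, y, z, w].
In Python, from rig import get_obs, snapshot, finish_job, pinch_z gives the robot as it stands. The module is installed in compiled form; this text tells all that it offers.
- The arm moves only by the shell command python3 -m creep 'ROWS'. ROWS is JSON, a list that holds one entry, the list of rows, each a list of 7 numbers: the turn, a rotation vector about the tool's x, y, z in rad, then the shift along the tool's x, y, z in m, then the gripper command: -1 is shut, 1 is fully open, values between are in proportion. In form: [[[wx, wy, wz, tx, ty, tz, jaw], ...]]. A call has 1 to 12 rows; each row shifts and turns the commanded pose from where the row before left it, along the tool's axes as they then stand; what a row does not reach is not made up. A row lasts 1/8 s, in which the tool goes at most 62.5 mm and 10.7 degrees, less where a joint would pass 70% of its speed; a pose out of reach is approached as far as the arm can. A call is refused whole if a number of a shift passes 0.0625 or a number of a turn 0.188, either way. A call with a gripper value outside its range is refused whole. The fingers move at their own pace and stop on an object; the grip force is fixed at half the most. Time passes only in rows, so rows that do not move let the fingers close. It gives the time, the measured TCP pose, the force and the opening at its end, in the units of the state.
- get_obs(): the state, without advancing time (a new reading comes with each control period).
- snapshot(name): name is "scene" or "top" or "wrist"; returns a dict with "image" (480x640x3 uint8, red, green, blue), "mtx" (3x3 intrinsics, pixels), "k1" (the pictures are not rectified: a ray, as slopes to the right and down, at radius r is drawn at 1 + k1 r^2 times it, then the intrinsics apply), "T" (4x4, takes a point from camera to world coordinates). Camera axes: x right, y up, looking along -z (the intrinsics and any distortion apply to the point x, -y, -z); pixel columns grow to the right and rows downward; lengths in m; the calibration is good to about 2 mm. A picture is of the moment at which its call begins. There is no depth.
- finish_job(): hands the job in, once; it reports no verdict.
The state is a dict: "time_s": time; "qpos": joint angles; "qvel": joint speeds; "joint_efforts": joint torques, N m; "tool_pos": TCP position; "eef_rot": TCP orientation; "force": force on the tool from outside, world axes, zero at the start; "moment": the same for the moment, N m; "gripper_width": finger opening in m.
Only numpy, scipy, OpenCV 4.12 (cv2) and the standard library are available. Lean on these libraries where they do the work, as an engineer would, in place of code of your own. Each camera call takes 0.05 s, during which the arm holds its last target. There are 200 camera calls.

## Working session

There is one attempt and no reset: what is moved stays moved. The work goes in short steps, Python scripts to look and compute and a shell command to move; the robot and the scene stay as the last step left them, time stands still between calls to the robot, and variables do not carry over. Pictures are saved under pics/ and viewed, on a budget of 14 in all, crops included, one or two more only if the job needs it, and the job is handed in when it is done.

```bash
mkdir -p pics; cat > h.py <<'E'
import numpy as np, cv2
from rig import get_obs, snapshot, pinch_z
from scipy.spatial.transform import Rotation as R
def snap(n,f=None):
    s=snapshot(n)
    if f: cv2.imwrite('pics/'+f,cv2.cvtColor(s['image'],cv2.COLOR_RGB2BGR)); np.savez('pics/'+f+'.npz',**s)
    return s
def ray(s,px,z):
    K=s['mtx'];k=float(s['k1']); p=np.atleast_2d(np.array(px,float))
    p=cv2.undistortPoints(p[:,None,:],K,np.array([k,0,0,0.]))[:,0]
    d=np.c_[p[:,0],-p[:,1],-np.ones(len(p))]@s['T'][:3,:3].T
    o=s['T'][:3,3]
    return o+d*((z-o[2])/d[:,2])[:,None]
def proj(s,P):
    P=np.atleast_2d(P); T=np.linalg.inv(s['T']); c=P@T[:3,:3].T+T[:3,3]
    c=c*[1,-1,-1]
    return cv2.projectPoints(c,np.zeros(3),np.zeros(3),s['mtx'],np.array([float(s['k1']),0,0,0.]))[0][:,0]
E
python3 - <<'E'
from h import *
o=get_obs()
for k,v in o.items(): print(k,np.round(v,4))
print(pinch_z, R.from_quat(o['eef_rot']).as_matrix().round(3))
for n in ('top','scene'):
    s=snap(n,n+'0.png'); print(n,s['mtx'].round(1).tolist(),s['k1'],s['T'].round(3).tolist())
E
```

```text
time_s 0.0
qpos [ 1.177   0.2607 -0.1394  1.1727 -0.      1.5707]
qvel [ 0.0005 -0.0012 -0.0022  0.0001 -0.0015 -0.0012]
joint_efforts [ 8.00000e-04 -4.05672e+01  2.53925e+01  1.87000e-02  2.00000e-04
 -0.00000e+00]
tool_pos [0.2012 0.4842 0.2305]
eef_rot [ 0.6941 -0.1384  0.1382 -0.6928]
force [ 0.6748 -0.5065 -0.5453]
moment [ 0.031   0.026  -0.0224]
gripper_width 0.0855
0.0187 [[ 0.923 -0.001  0.384]
 [-0.384 -0.002  0.923]
 [ 0.    -1.    -0.002]]
top [[604.4, 0.0, 316.6], [0.0, 604.4, 240.9], [0.0, 0.0, 1.0]] 0.04154862522368641 [[-0.006, 0.993, -0.117, 0.405], [-1.0, -0.006, 0.003, 0.008], [0.003, 0.117, 0.993, 1.331], [0.0, 0.0, 0.0, 1.0]]
scene [[571.3, 0.0, 322.0], [0.0, 571.3, 243.1], [0.0, 0.0, 1.0]] -0.1255068447921301 [[-0.029, -0.531, 0.847, 1.434], [1.0, -0.01, 0.028, 0.033], [-0.007, 0.847, 0.531, 0.614], [0.0, 0.0, 0.0, 1.0]]
```

View pics/top0.png

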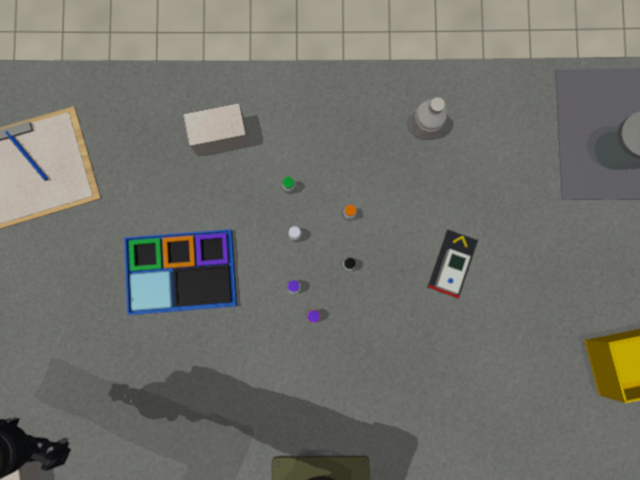

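View pics/scene0.png

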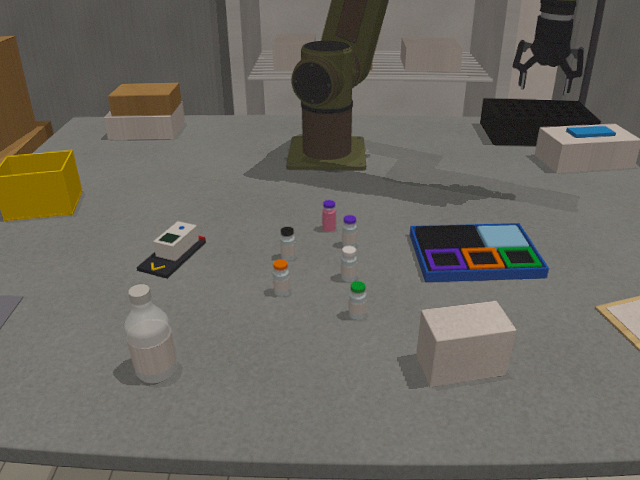

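Top view: candidates for the purple vial are the purple caps at top (294,286) and (314,316). In the scene view the cap at (329,205), nearer the robot, sits on a pink body, so it corresponds to top (314,316). The other, scene (349,220) = top (294,286), has a white label and is the one meant. Next I measure everything and confirm with a crop.

```bash
cat > m.py <<'E'
from h import *
def comps(s,lo,hi,box,amin=15):
    h=cv2.cvtColor(s['image'],cv2.COLOR_RGB2HSV); m=cv2.inRange(h,lo,hi)
    k=np.zeros_like(m); x0,y0,x1,y1=box; k[y0:y1,x0:x1]=m[y0:y1,x0:x1]
    n,l,st,c=cv2.connectedComponentsWithStats(k)
    return [(c[i],st[i],np.argwhere(l==i)[:,::-1]) for i in range(1,n) if st[i,4]>=amin]
E
python3 - <<'E'
from m import *
t=dict(np.load('pics/top0.png.npz'));s=dict(np.load('pics/scene0.png.npz'))
cols={'purple':((120,120,60),(150,255,255)),'orange':((5,150,100),(18,255,255)),'green':((45,120,50),(75,255,255)),'blue':((105,150,60),(119,255,255)),'white':((0,0,165),(180,60,255)),'yellow':((22,150,100),(35,255,255))}
for n,(lo,hi) in cols.items():
    for c,st,p in comps(t,lo,hi,(110,150,500,330)):
        z={'blue':.026,'white':.042,'yellow':.008}.get(n,.062 if st[4]<250 and st[2]<22 else .024)
        r=cv2.minAreaRect(p.astype(np.float32)); bx=cv2.boxPoints(r)
        W=ray(t,bx,z); e=W[1]-W[0]; f=W[2]-W[1]
        print(n,c.round(1),st[2:],'W',ray(t,c,z)[0].round(4),'rectc',W.mean(0).round(4)[:2],np.linalg.norm(e).round(3),np.degrees(np.arctan2(e[1],e[0])).round(1),np.linalg.norm(f).round(3))
    print(' scene',[(c.round(1).tolist(),st[2:].tolist(),ray(s,c,.056)[0].round(4).tolist()) for c,st,p in comps(s,lo,hi,(130,190,560,330)) if st[4]<400])
i=t['image'];a=cv2.resize(i[220:340,270:500],None,fx=3.4,fy=3.4);b=cv2.resize(s['image'][190:290,260:420],(480,300));
a=a[:, :782];c=np.zeros((300+0,0,3),np.uint8)
out=np.zeros((600,800,3),np.uint8); a=cv2.resize(a,(575,300)); out[:300,:575]=a; out[300:,:480]=b
cv2.imwrite('pics/crop1.png',out[...,::-1])
E
```

```text
purple [211.3 249.2] [ 35  34 614] W [0.5418 0.2325 0.024 ] rectc [0.5418 0.2334] 0.072 -86.7 0.07
purple [293.  285.6] [ 11  12 102] W [0.4601 0.0541 0.062 ] rectc [0.4604 0.0541] 0.021 -90.4 0.023
purple [313.2 315.8] [ 12  12 115] W [0.3971 0.0123 0.062 ] rectc [0.3978 0.0115] 0.023 -90.4 0.023
 scene [([328.7, 203.6], [12, 8, 78], [0.3911, 0.0126, 0.056]), ([349.5, 219.1], [12, 9, 88], [0.4549, 0.0547, 0.056])]
orange [350.  209.9] [11 11 96] W [ 0.6202 -0.0672  0.062 ] rectc [ 0.6199 -0.0673] 0.021 -90.3 0.022
orange [178.7 252.1] [ 33  32 486] W [0.536  0.3029 0.024 ] rectc [0.5366 0.3038] 0.068 -85.9 0.066
 scene [([279.9, 264.3], [14, 11, 123], [0.6153, -0.0679, 0.056])]
green [288. 182.] [11 11 98] W [0.6813 0.0645 0.062 ] rectc [0.6812 0.0644] 0.021 -90.3 0.022
green [145.5 254.3] [ 33  32 526] W [0.5317 0.3742 0.024 ] rectc [0.5318 0.3752] 0.069 -86.2 0.065
 scene [([357.5, 286.6], [14, 12, 139], [0.6779, 0.0653, 0.056])]
blue [184.6 276.1] [ 111   84 1325] W [0.4838 0.2887 0.026 ] rectc [0.4941 0.2999] 0.236 -85.9 0.166
 scene []
white [294.  231.6] [11 11 95] W [0.5768 0.0526 0.042 ] rectc [0.576  0.0525] 0.022 -90.3 0.022
white [451.9 274.5] [ 31  43 532] W [ 0.4827 -0.2837  0.042 ] rectc [ 0.4906 -0.2868] 0.082 -20.5 0.044
 scene [([176.7, 231.5], [42, 24, 320], [0.508, -0.2773, 0.056]), ([348.7, 249.2], [14, 7, 75], [0.5645, 0.052, 0.056]), ([138.8, 289.9], [19, 11, 173], [0.6957, -0.2953, 0.056])]
yellow [460.4 240.1] [14 11 61] W [ 0.5604 -0.3125  0.008 ] rectc [ 0.5609 -0.3128] 0.02 -20.0 0.031
 scene [([155.6, 266.6], [14, 8, 47], [0.6275, -0.2855, 0.056])]
```

View pics/crop1.png

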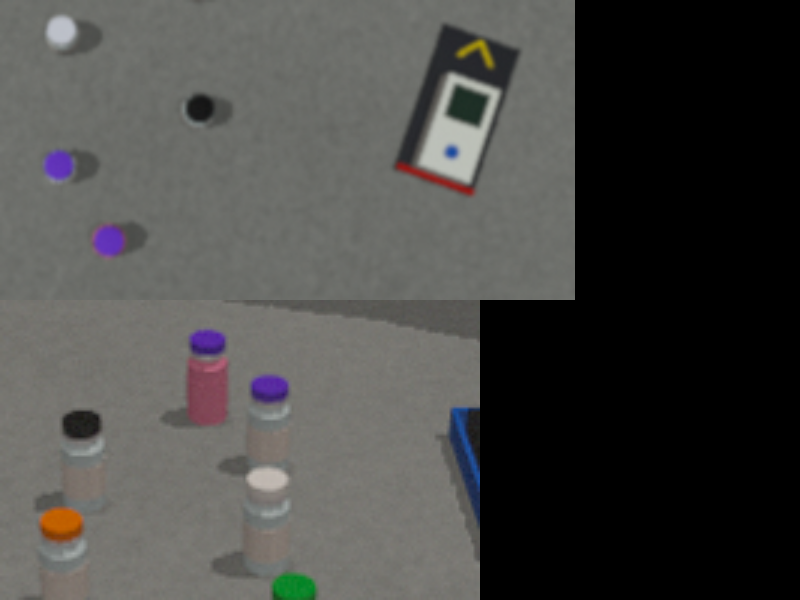

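The crop confirms it: the white-labelled purple vial is at world ≈(0.460, 0.054), and the pink look-alike at (0.397, 0.012) stays. Now I turn the tool so its axes line up with the world (tx=+X, tz=+Y, ty=−Z), then head over.

```bash
python3 -m creep '[[[0,-0.131,0,0,0,0,0.4],[0,-0.131,0,0,0,0,0.4],[0,-0.13,0,0,0,0,0.4],[0,0,0,0,0,0,0.4]]]'; python3 - <<'E'
from h import *
o=get_obs(); print(np.round(o['qpos'],3),R.from_quat(o['eef_rot']).as_matrix().round(3).tolist(),o['tool_pos'])
t=dict(np.load('pics/top0.png.npz'))
d=np.argwhere(cv2.inRange(t['image'][262:310,168:236],(0,0,0),(40,40,40))>0)[:,::-1]+[168,262]
# keep big cradle comp
m=np.zeros((480,640),np.uint8);m[d[:,1],d[:,0]]=1;m=cv2.morphologyEx(m,cv2.MORPH_OPEN,np.ones((9,9)))
r=cv2.minAreaRect(np.argwhere(m)[:,::-1].astype(np.float32));W=ray(t,cv2.boxPoints(r),.024);print('cradle',W.mean(0),np.diff(W[:3],axis=0))
E
```

```text
time_s: 0.6
tool_pos: [0.2013, 0.4845, 0.2309]
eef_rot: [0.707, -0.001, 0.001, -0.707]
force: [0.8, 0.8, -0.9]
gripper_width: 0.0598
[ 1.177  0.26  -0.139  1.173  0.     1.18 ] [[1.0, -0.0, 0.003], [-0.003, -0.001, 1.0], [-0.0, -1.0, -0.001]] [0.20129283 0.48449428 0.23088305]
cradle [1.1060774  0.70967553 0.024     ] [[0. 0. 0.]
 [0. 0. 0.]]
```

```bash
python3 -m creep '[[[0,0,0,0.026,0.01,-0.043,0.4],[0,0,0,0.026,0.01,-0.043,0.4],[0,0,0,0.026,0.01,-0.043,0.4],[0,0,0,0.026,0.01,-0.043,0.4],[0,0,0,0.026,0.01,-0.043,0.4],[0,0,0,0.026,0.01,-0.043,0.4],[0,0,0,0.026,0.01,-0.043,0.4],[0,0,0,0.026,0.01,-0.043,0.4],[0,0,0,0.026,0.01,-0.043,0.4],[0,0,0,0.025,0.01,-0.043,0.4],[0,0,0,0,0,0,0.4]]]'; python3 - <<'E'
from m import *
s=snap('wrist','wrist1.png'); print(s['T'].round(3).tolist(),s['mtx'].round(1).tolist(),s['k1'])
for c,st,p in comps(s,(120,120,60),(150,255,255),(0,0,640,480),200): print(c,st[2:],ray(s,c,.062))
t=snap('top','top1.png')
h=comps(t,(0,0,0),(180,255,62),(165,255,240,312),100)
for c,st,p in h: print('dark',c,st,ray(t,c,.022))
print(proj(t,[[.5365,.3035,.024]]))
E
```

```text
time_s: 1.98
tool_pos: [0.4607, 0.0518, 0.1305]
eef_rot: [0.707, -0.003, 0.003, -0.707]
force: [-1.5, 0.6, 0.1]
gripper_width: 0.0605
[[0.01, -0.964, -0.265, 0.394], [1.0, 0.01, 0.003, 0.053], [-0.0, -0.265, 0.964, 0.273], [0.0, 0.0, 0.0, 1.0]] [[401.2, 0.0, 311.8], [0.0, 401.2, 245.5], [0.0, 0.0, 1.0]] 0.015625280506664282
[235.42978272 140.01589825] [  49   49 1887] [[0.39631921 0.01411517 0.062     ]]
[317.25511596 256.35675307] [  43   43 1466] [[0.45838846 0.05518715 0.062     ]]
[586.84962038 338.87141807] [ 109   91 4083] [[0.50964699 0.21025204 0.062     ]]
dark [178.1221374  257.79389313] [169 255  20   7 131] [[0.52374694 0.3043066  0.022     ]]
dark [201.84649123 284.9619883 ] [ 174  265   58   41 2052] [[0.46459667 0.25210971 0.022     ]]
[[178.41144365 251.84359958]]
```

View pics/wrist1.png

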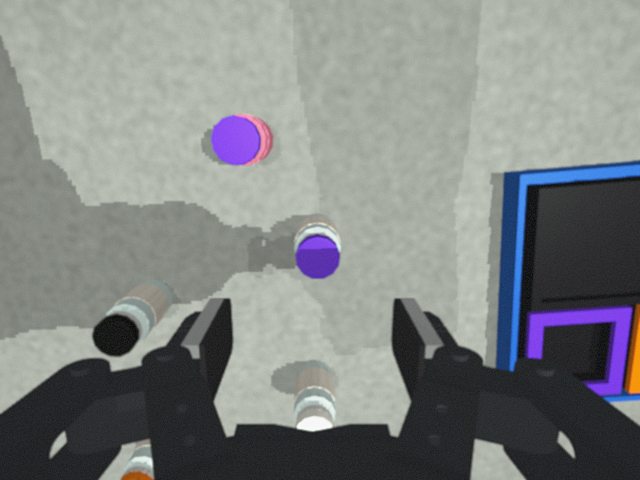

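The wrist view shows the target purple vial at (317,256), centred between the fingers. The pink one at (235,140) and the black one at (115,335) are clear of them. Descend and grip.

```bash
python3 -m creep '[[[0,0,0,-0.001,0.03,0.003,0.4],[0,0,0,0,0.03,0,0.4],[0,0,0,0,0.03,0,0.4],[0,0,0,0,0.02,0,0.4],[0,0,0,0,0,0,0.4],[0,0,0,0,0,0,-1],[0,0,0,0,0,0,-1],[0,0,0,0,0,0,-1],[0,0,0,0,0,0,-1],[0,0,0,0,0,0,-1]]]'
```

```text
time_s: 3.32
tool_pos: [0.4597, 0.0578, 0.0227]
eef_rot: [-0.707, -0.0, -0.001, 0.708]
force: [-1.4, 0.5, 5.9]
gripper_width: 0.0259
```

```bash
python3 -m creep '[[[0,0,0,0,0,0,-1],[0,0,0,0,0,0,-1]]]'; python3 - <<'E'
from h import *
s=snap('wrist','wrist2.png'); t=snap('scene'); 
a=cv2.resize(t['image'][180:280,280:420],(700,500));cv2.imwrite('pics/sc2.png',a[...,::-1])
E
```

```text
time_s: 3.58
tool_pos: [0.4596, 0.0578, 0.0227]
eef_rot: [-0.707, -0.0, -0.001, 0.708]
force: [-1.6, 0.1, 5.8]
gripper_width: 0.0257
```

View pics/sc2.png

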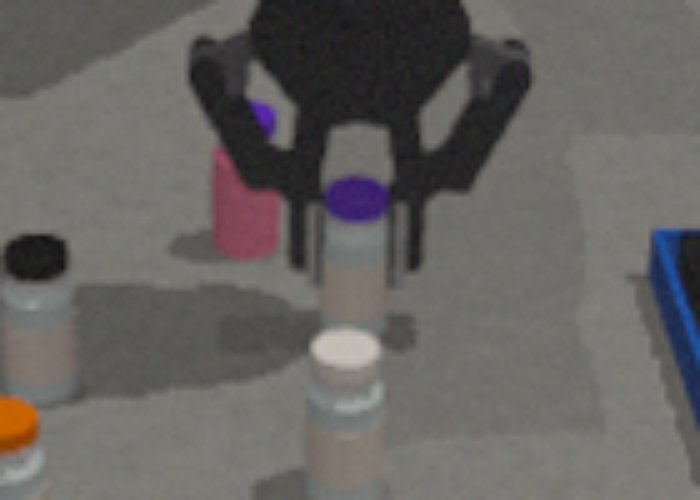

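The scene crop shows the purple vial upright between the pads, with fingertips about 25 mm up. Lift and carry to above the purple holder.

```bash
python3 -m creep '[[[0,0,0,0,-0.005,0,-1],[0,0,0,0,-0.02,0,-1],[0,0,0,0,-0.035,0,-1],[0,0,0,0.0135,-0.01,0.029,-1],[0,0,0,0.0135,0,0.029,-1],[0,0,0,0.0135,0,0.029,-1],[0,0,0,0.0135,0,0.029,-1],[0,0,0,0.0135,0,0.029,-1],[0,0,0,0.0135,0,0.029,-1],[0,0,0,0,0,0,-1],[0,0,0,0,0,0,-1]]]'; python3 - <<'E'
from m import *
s=snap('wrist','wrist3.png')
for c,st,p in comps(s,(120,120,60),(150,255,255),(0,0,640,480),200): print(c,st[2:],ray(s,c,.024)[0],ray(s,c,.115)[0])
E
```

```text
time_s: 5.05
tool_pos: [0.5393, 0.2307, 0.0912]
eef_rot: [0.707, -0.001, 0.0, -0.707]
force: [0.1, -0.1, -0.2]
gripper_width: 0.0263
[318.47676453 238.81314408] [ 128  106 5143] [0.52674819 0.23463102 0.024     ] [0.50341787 0.23317847 0.115     ]
[311.98798033 364.70988891] [  86   83 5491] [0.60318391 0.23091648 0.024     ] [0.5466317  0.23107841 0.115     ]
```

View pics/wrist3.png

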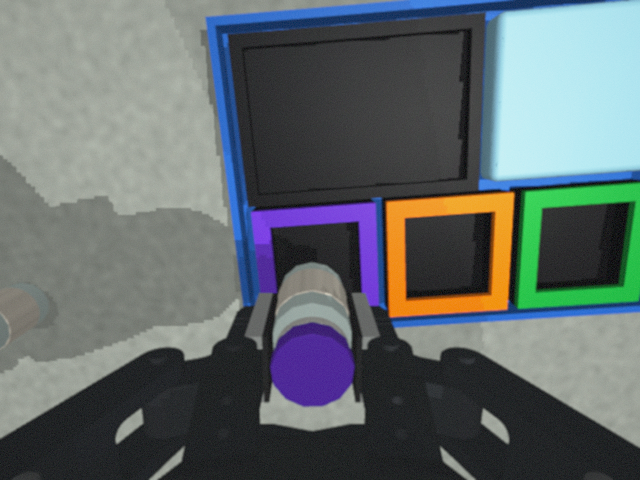

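The wrist view shows the vial hanging upright over the purple well, with well edges at about (272–360, 222–305). I work out the corrections.

```bash
python3 - <<'E'
from h import *
s=dict(np.load('pics/wrist3.png.npz'))
for n,p,z in [('purple rim',[(250,210),(377,201)],.024),('orange',[(386,202),(514,191),(512,305),(389,318)],.024),('green',[(519,191),(648,178),(640,296),(517,309)],.024),('cradle',[(230,33),(487,12),(478,190),(258,207)],.026),('vial base',[(312,264)],.062)]:
    W=ray(s,p,z);print(n,W.mean(0).round(4),W[:,:2].round(3).tolist())
E
```

```text
purple rim [0.5086 0.2319 0.024 ] [[0.511, 0.198], [0.506, 0.265]]
orange [0.5368 0.3061 0.024 ] [[0.507, 0.27], [0.501, 0.336], [0.565, 0.343], [0.573, 0.275]]
green [0.5311 0.3753 0.024 ] [[0.501, 0.339], [0.495, 0.403], [0.56, 0.413], [0.568, 0.346]]
cradle [0.4639 0.2562 0.026 ] [[0.427, 0.193], [0.419, 0.312], [0.501, 0.317], [0.509, 0.203]]
vial base [0.5287 0.2311 0.062 ] [[0.529, 0.231]]
```

```bash
python3 -m creep '[[[0,0,0,0.002,0.01,0.003,-1],[0,0,0,0,0.02,0,-1],[0,0,0,0,0.012,0,-1],[0,0,0,0,0.009,0,-1],[0,0,0,0,0.004,0,-1],[0,0,0,0,0,0,-1],[0,0,0,0,0,0,-1]]]'
```

```text
time_s: 5.98
tool_pos: [0.5424, 0.2344, 0.0368]
eef_rot: [-0.707, 0.0, -0.001, 0.707]
force: [-0.5, 0.0, 0.3]
gripper_width: 0.0262
```

```bash
python3 -m creep '[[[0,0,0,0,0.0015,0,-1],[0,0,0,0,0.0015,0,-1],[0,0,0,0,0.001,0,-1],[0,0,0,0,0,0,-1]]]'
```

```text
time_s: 6.48
tool_pos: [0.542, 0.2342, 0.0328]
eef_rot: [-0.707, 0.001, -0.001, 0.707]
force: [-0.9, -0.3, 3.7]
gripper_width: 0.0261
```

Contact (3.7 N). Release, lift clear, then head to the orange vial.

```bash
python3 -m creep '[[[0,0,0,0,0,0,-0.2],[0,0,0,0,0,0,0],[0,0,0,0,0,0,0.1],[0,0,0,0,-0.01,0,0.1],[0,0,0,0,-0.04,0,0.1],[0,0,0,0,-0.05,0,0.2],[0,0,0,0.013,0,-0.05,0.4],[0,0,0,0.013,0,-0.05,0.4],[0,0,0,0.013,0,-0.05,0.4],[0,0,0,0.013,0,-0.05,0.4],[0,0,0,0.013,0,-0.05,0.4],[0,0,0,0.013,0,-0.051,0.4]]]'; python3 - <<'E'
from m import *
s=snap('wrist','wrist4.png')
for c,st,p in comps(s,(5,150,100),(18,255,255),(0,0,640,480),200): print(c,st[2:],ray(s,c,.062)[0])
t=snap('top')
for c,st,p in comps(t,(120,120,60),(150,255,255),(110,150,500,330)): print(c,st[2:],ray(t,c,.072)[0],ray(t,c,.062)[0])
E
python3 -m creep '[[[0,0,0,0,0,0,0.4]]]'
```

```text
time_s: 7.98
tool_pos: [0.62, -0.0686, 0.1332]
eef_rot: [-0.707, 0.0, -0.001, 0.707]
force: [0.8, 0.3, -0.6]
gripper_width: 0.0597
[314.96594858 257.00486449] [  43   43 1439] [ 0.61894793 -0.06642335  0.062     ]
[210.52710027 248.7398374 ] [ 35  34 738] [0.53777389 0.22596546 0.072     ] [0.53882718 0.22769303 0.062     ]
[312.01123596 315.69662921] [ 9 12 89] [0.39743688 0.01459782 0.072     ] [0.39737541 0.01464641 0.062     ]
time_s: 8.2
tool_pos: [0.6194, -0.0673, 0.1326]
eef_rot: [-0.707, 0.001, -0.001, 0.707]
force: [-0.1, 0.9, 0.5]
gripper_width: 0.06
```

```bash
python3 -m creep '[[[0,0,0,0,0.03,0.001,0.4],[0,0,0,0,0.03,0,0.4],[0,0,0,0,0.03,0,0.4],[0,0,0,0,0.022,0,0.4],[0,0,0,0,0,0,0.4],[0,0,0,0,0,0,-1],[0,0,0,0,0,0,-1],[0,0,0,0,0,0,-1],[0,0,0,0,0,0,-1],[0,0,0,0,0,0,-1],[0,0,0,0,0,0,-1]]]'
```

```text
time_s: 9.57
tool_pos: [0.6208, -0.0657, 0.022]
eef_rot: [-0.707, -0.001, -0.002, 0.707]
force: [-1.0, 1.0, 5.9]
gripper_width: 0.026
```

```bash
python3 -m creep '[[[0,0,0,0,-0.005,0,-1],[0,0,0,0,-0.02,0,-1],[0,0,0,0,-0.045,0,-1],[0,0,0,0,-0.04,0,-1],[0,0,0,-0.0105,0,0.0464,-1],[0,0,0,-0.0105,0,0.0464,-1],[0,0,0,-0.0105,0,0.0464,-1],[0,0,0,-0.0105,0,0.0464,-1],[0,0,0,-0.0105,0,0.0464,-1],[0,0,0,-0.0105,0,0.0464,-1],[0,0,0,-0.0105,0,0.0464,-1],[0,0,0,-0.0105,0,0.0464,-1]]]'; python3 -m creep '[[[0,0,0,0,0,0,-1],[0,0,0,0,0,0,-1]]]'
```

```text
time_s: 11.08
tool_pos: [0.5356, 0.3066, 0.1304]
eef_rot: [0.707, -0.001, 0.001, -0.707]
force: [0.2, -0.4, -0.8]
gripper_width: 0.0265
time_s: 11.32
tool_pos: [0.5358, 0.305, 0.1301]
eef_rot: [0.707, -0.001, 0.0, -0.707]
force: [-0.3, -0.7, -0.5]
gripper_width: 0.0258
```

```bash
python3 -m creep '[[[0,0,0,0.001,0.025,0,-1],[0,0,0,0,0.035,0,-1],[0,0,0,0,0.022,0,-1],[0,0,0,0,0.01,0,-1],[0,0,0,0,0.002,0,-1],[0,0,0,0,0.001,0,-1],[0,0,0,0,0.001,0,-1],[0,0,0,0,0.001,0,-1],[0,0,0,0,0,0,-1],[0,0,0,0,0,0,-1]]]'
```

```text
time_s: 12.58
tool_pos: [0.5372, 0.3055, 0.0334]
eef_rot: [-0.707, 0.001, -0.001, 0.707]
force: [0.0, 0.7, 0.4]
gripper_width: 0.0257
```

```bash
python3 -m creep '[[[0,0,0,0,0.001,0,-1],[0,0,0,0,0.001,0,-1],[0,0,0,0,0,0,-1]]]'
```

```text
time_s: 12.95
tool_pos: [0.5372, 0.3055, 0.0321]
eef_rot: [-0.707, 0.0, -0.001, 0.707]
force: [-1.5, -0.9, 4.0]
gripper_width: 0.0258
```

```bash
python3 -m creep '[[[0,0,0,0,0,0,-0.2],[0,0,0,0,0,0,0],[0,0,0,0,0,0,0.1],[0,0,0,0,-0.01,0,0.1],[0,0,0,0,-0.04,0,0.1],[0,0,0,0,-0.05,0,0.2],[0,0,0,0.024,0,-0.04,0.4],[0,0,0,0.024,0,-0.04,0.4],[0,0,0,0.024,0,-0.04,0.4],[0,0,0,0.024,0,-0.04,0.4],[0,0,0,0.024,0,-0.04,0.4],[0,0,0,0.024,0,-0.041,0.4]]]';python3 -m creep '[[[0,0,0,0,0,0,0.4]]]'; python3 - <<'E'
from m import *
s=snap('wrist','wrist5.png'); snap('scene','scene5.png')
for c,st,p in comps(s,(45,120,50),(75,255,255),(0,0,640,480),200): print(c,st[2:],ray(s,c,.062)[0])
E
```

```text
time_s: 14.45
tool_pos: [0.6816, 0.0628, 0.1321]
eef_rot: [-0.707, 0.0, -0.001, 0.707]
force: [-0.2, -0.5, -0.6]
gripper_width: 0.0598
time_s: 14.58
tool_pos: [0.6825, 0.0608, 0.1318]
eef_rot: [0.707, -0.002, 0.003, -0.707]
force: [-0.3, 0.7, 0.4]
gripper_width: 0.06
[320.37212544 255.98327526] [  42   44 1435] [0.68051294 0.06590058 0.062     ]
```

View pics/scene5.png

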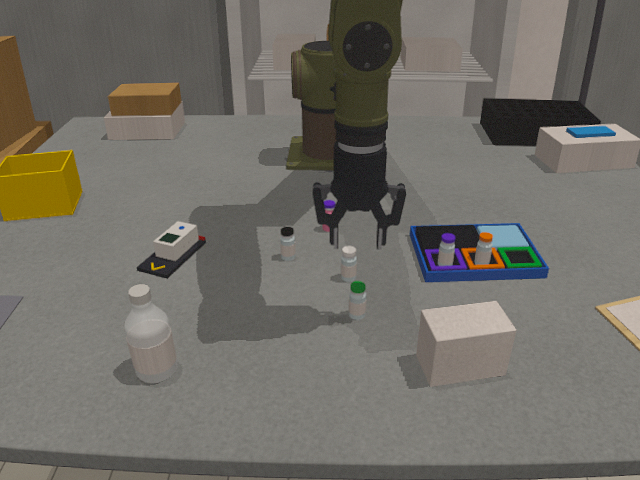

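The scene view shows the purple vial (447,250) and the orange vial (485,250) standing upright in their own wells, with the other vials undisturbed. Next, the green vial.

```bash
python3 -m creep '[[[0,0,0,-0.001,0.03,0.002,0.4],[0,0,0,0,0.03,0,0.4],[0,0,0,0,0.03,0,0.4],[0,0,0,0,0.021,0,0.4],[0,0,0,0,0,0,0.4],[0,0,0,0,0,0,-1],[0,0,0,0,0,0,-1],[0,0,0,0,0,0,-1],[0,0,0,0,0,0,-1],[0,0,0,0,0,0,-1],[0,0,0,0,0,0,-1]]]'
```

```text
time_s: 16.05
tool_pos: [0.681, 0.0665, 0.0222]
eef_rot: [-0.707, -0.0, -0.002, 0.708]
force: [-1.0, 0.6, 5.9]
gripper_width: 0.0261
```

```bash
python3 -m creep '[[[0,0,0,0,-0.005,0,-1],[0,0,0,0,-0.02,0,-1],[0,0,0,0,-0.045,0,-1],[0,0,0,0,-0.04,0,-1],[0,0,0,-0.0187,0,0.0386,-1],[0,0,0,-0.0187,0,0.0386,-1],[0,0,0,-0.0187,0,0.0386,-1],[0,0,0,-0.0187,0,0.0386,-1],[0,0,0,-0.0187,0,0.0386,-1],[0,0,0,-0.0187,0,0.0386,-1],[0,0,0,-0.0187,0,0.0386,-1],[0,0,0,-0.0187,0,0.0386,-1]]]'; python3 -m creep '[[[0,0,0,0,0,0,-1],[0,0,0,0,0,0,-1],[0,0,0,0,0,0,-1]]]'
```

```text
time_s: 17.55
tool_pos: [0.5298, 0.3761, 0.1302]
eef_rot: [0.707, -0.001, 0.001, -0.707]
force: [-0.0, 0.2, -0.2]
gripper_width: 0.0257
time_s: 17.92
tool_pos: [0.5311, 0.3741, 0.1302]
eef_rot: [0.707, -0.001, 0.001, -0.707]
force: [0.1, 0.5, -0.7]
gripper_width: 0.0262
```

```bash
python3 -m creep '[[[0,0,0,0,0.025,0.001,-1],[0,0,0,0,0.035,0,-1],[0,0,0,0,0.022,0,-1],[0,0,0,0,0.01,0,-1],[0,0,0,0,0.002,0,-1],[0,0,0,0,0.001,0,-1],[0,0,0,0,0.001,0,-1],[0,0,0,0,0.001,0,-1],[0,0,0,0,0.001,0,-1],[0,0,0,0,0,0,-1],[0,0,0,0,0,0,-1]]]'
```

```text
time_s: 19.3
tool_pos: [0.5306, 0.3763, 0.0323]
eef_rot: [-0.707, 0.001, -0.001, 0.707]
force: [0.5, 0.4, -0.2]
gripper_width: 0.026
```

```bash
python3 -m creep '[[[0,0,0,0,0.001,0,-1],[0,0,0,0,0,0,-1]]]'
```

```text
time_s: 19.55
tool_pos: [0.5307, 0.3763, 0.0322]
eef_rot: [-0.707, 0.0, -0.001, 0.707]
force: [-1.5, -0.7, 5.2]
gripper_width: 0.0261
```

```bash
python3 -m creep '[[[0,0,0,0,0,0,-0.2],[0,0,0,0,0,0,0],[0,0,0,0,0,0,0.1],[0,0,0,0,-0.01,0,0.1],[0,0,0,0,-0.04,0,0.1],[0,0,0,0,-0.06,0,0.2],[0,0,0,-0.004,0,-0.055,0.4],[0,0,0,-0.004,0,-0.055,0.4],[0,0,0,-0.004,0,-0.055,0.4],[0,0,0,-0.004,0,-0.055,0.6],[0,0,0,-0.004,0,-0.055,0.6],[0,0,0,-0.004,0,-0.055,0.6]]]';python3 -m creep '[[[0,0,0,-0.003,0,-0.055,0.6],[0,0,0,-0.003,0,-0.055,0.6],[0,0,0,-0.003,0,-0.055,0.6],[0,0,0,-0.003,0,-0.055,0.6],[0,0,0,-0.002,0,-0.055,0.6],[0,0,0,-0.002,0,-0.055,0.6],[0,0.18,0,0,0,0,0.6],[0,0.178,0,0,0,0,0.6],[0,0,0,0,0,0,0.6],[0,0,0,0,0,0,0.6]]]'; python3 - <<'E'
from m import *
s=snap('wrist','wrist6.png'); print(get_obs()['qpos'].round(3))
for c,st,p in comps(s,(0,0,140),(180,60,255),(0,0,640,480),1500): print(c,st)
E
```

```text
time_s: 21.05
tool_pos: [0.5062, 0.0446, 0.1423]
eef_rot: [-0.707, -0.0, -0.001, 0.707]
force: [0.7, -0.8, 0.5]
gripper_width: 0.0684
time_s: 22.3
tool_pos: [0.4896, -0.2837, 0.1417]
eef_rot: [0.696, -0.125, 0.126, -0.696]
force: [-0.3, -0.1, -0.1]
gripper_width: 0.0685
[-0.525  0.38  -0.204  0.987  0.    -0.167]
[402.52683382 181.22693397] [   127      0    513    439 162761]
[307.61724997 232.65670468] [ 269  176   78  135 7629]
```

View pics/wrist6.png

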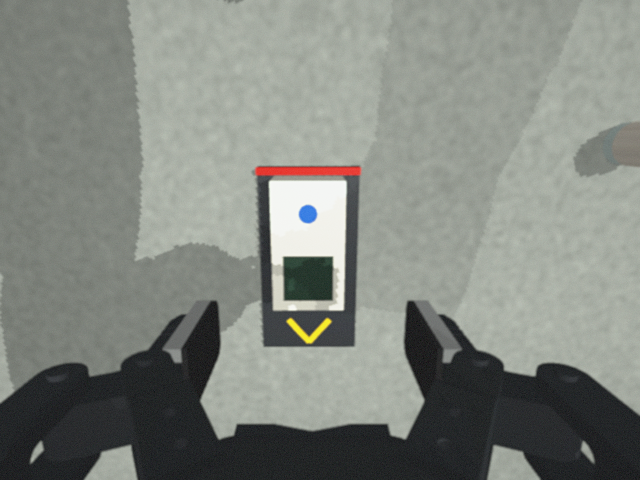

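The wrist view shows the logger top at corners ≈(268,179)–(347,179)–(344,311)–(273,311), display and chevron on the near (+x) side, red bar behind it.

```bash
python3 - <<'E'
from h import *
s=dict(np.load('pics/wrist6.png.npz')); o=get_obs(); M=R.from_quat(o['eef_rot']).as_matrix()
W=ray(s,[(268,179),(347,179),(344,311),(273,311)],.042); print(W.round(4)); c=W.mean(0)
a=(W[3]+W[2]-W[0]-W[1])/2; print(c,np.linalg.norm(a),'yaw',np.degrees(np.arctan2(a[1],a[0])),'tool yaw',np.degrees(np.arctan2(M[1,0],M[0,0])))
print('delta tool',M.T@(c-o['tool_pos']))
W=ray(s,[(257,167),(360,167),(354,346),(263,346)],.008); a=(W[3]+W[2]-W[0]-W[1])/2; print('dock',W.mean(0),np.linalg.norm(a),np.linalg.norm(W[1]-W[0]),np.degrees(np.arctan2(a[1],a[0])))
E
```

```text
[[ 0.442  -0.2931  0.042 ]
 [ 0.4585 -0.2489  0.042 ]
 [ 0.5388 -0.2789  0.042 ]
 [ 0.5225 -0.3224  0.042 ]]
[ 0.49044654 -0.28583377  0.042     ] 0.08564452366384745 yaw -20.251816887815266 tool yaw -20.481493850778257
delta tool [ 0.00154721  0.09964217 -0.00184743]
dock [ 0.50926794 -0.29288305  0.008     ] 0.13476048674710508 0.06961641966994088 -20.650872018549254
```

```bash
python3 -m creep '[[[0,0,0,0.0015,0.03,-0.002,0.6],[0,0,0,0,0.03,0,0.6],[0,0,0,0,0.03,0,0.6],[0,0,0,0,0.025,0,0.6],[0,0,0,0,0.012,0,0.6],[0,0,0,0,0,0,0.6],[0,0,0,0,0,0,0.6]]]'
```

```text
time_s: 23.22
tool_pos: [0.491, -0.2865, 0.0153]
eef_rot: [0.696, -0.126, 0.127, -0.695]
force: [0.4, 0.2, 0.1]
gripper_width: 0.0679
```

```bash
python3 -m creep '[[[0,0,0,0,0,0,0.2],[0,0,0,0,0,0,0.1],[0,0,0,0,0,0,0],[0,0,0,0,0,0,-1],[0,0,0,0,0,0,-1],[0,0,0,0,0,0,-1],[0,0,0,0,0,0,-1],[0,0,0,0,0,0,-1]]]'
```

```text
time_s: 24.22
tool_pos: [0.4908, -0.2865, 0.0153]
eef_rot: [0.696, -0.126, 0.127, -0.695]
force: [-0.6, 0.5, 5.7]
gripper_width: 0.0449
```

Gripped. Slide 30 mm along the logger's +x.

```bash
python3 -m creep '[[[0,0,0,0.003,0,0,-1],[0,0,0,0.004,0,0,-1],[0,0,0,0.004,0,0,-1],[0,0,0,0.004,0,0,-1],[0,0,0,0.004,0,0,-1],[0,0,0,0.004,0,0,-1],[0,0,0,0.004,0,0,-1],[0,0,0,0.003,0,0,-1],[0,0,0,0,0,0,-1],[0,0,0,0,0,0,-1]]]'; python3 - <<'E'
from h import *
o=get_obs(); d=o['tool_pos']-np.array([.4908,-.2865,.0153]); print(d, np.hypot(d[0],d[1]),o['force'])
s=snap('wrist','wrist7.png')
E
```

```text
time_s: 25.48
tool_pos: [0.5139, -0.295, 0.0154]
eef_rot: [-0.695, 0.129, -0.124, 0.696]
force: [-11.5, 4.1, 17.1]
gripper_width: 0.045
[ 2.31353044e-02 -8.52963894e-03  5.81330345e-05] 0.02465759622742922 [-11.46352923   4.09521044  17.05206026]
```

View pics/wrist7.png

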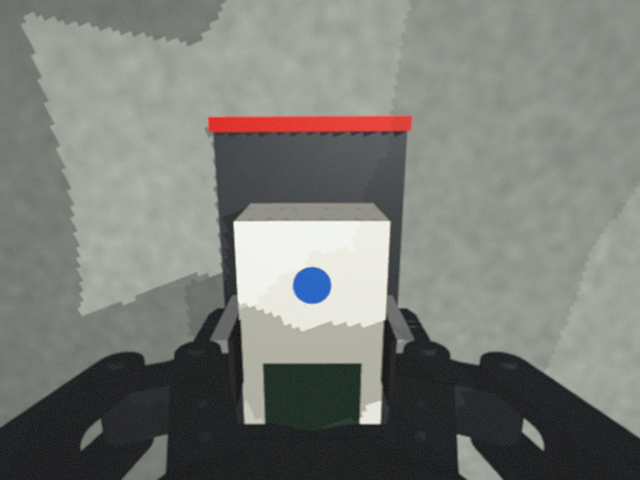

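The wrist view shows the logger held and partly slid: its back top edge is at row 221, with a dock gap behind it up to the red bar at row 124. The TCP moved only about 25 mm of the 30. I check the logger's own displacement.

```bash
python3 -m creep '[[[0,0,0,0,-0.001,0,-1],[0,0,0,0,0,0,-1]]]'; python3 - <<'E'
from h import *
s=snap('wrist','wrist8.png');o=get_obs();print(o['tool_pos'],o['force'])
s=dict(np.load('pics/wrist7.png.npz'))
W=ray(s,[(235,221),(390,221)],.042).mean(0); u=np.array([np.cos(np.radians(-20.4)),np.sin(np.radians(-20.4))])
print(W,(W[:2]-[.45025,-.271])@u)
W=ray(s,[(211,131),(409,131)],.008).mean(0); print('dock back',W)
W=ray(s,[(262,364),(362,364)],.042).mean(0); print('disp back',W)
E
```

```text
time_s: 25.78
tool_pos: [0.5183, -0.2968, 0.0153]
eef_rot: [0.696, -0.126, 0.127, -0.696]
force: [-0.6, 0.7, 4.8]
gripper_width: 0.0454
[ 0.51835205 -0.29672089  0.01533977] [-1.10370487  0.19067904  1.83636622]
[ 0.47490395 -0.27943167  0.042     ] 0.026046744806501328
dock back [ 0.45032349 -0.27103896  0.008     ]
disp back [ 0.51901656 -0.29625818  0.042     ]
```

With the downward press relieved the tool is now at 29.3 mm of slide, inside 26–33. Lift straight up gently and check the force.

```bash
python3 -m creep '[[[0,0,0,0,-0.001,0,-1],[0,0,0,0,-0.002,0,-1],[0,0,0,0,-0.002,0,-1],[0,0,0,0,0,0,-1]]]'
```

```text
time_s: 26.32
tool_pos: [0.5185, -0.2968, 0.0205]
eef_rot: [0.696, -0.126, 0.127, -0.696]
force: [-0.5, 0.4, -0.9]
gripper_width: 0.0452
```

Free of the stud (force −0.9 N, about its weight). Lift, carry over and turn.

```bash
python3 -m creep '[[[0,0,0,0,-0.02,0,-1],[0,0,0,0,-0.04,0,-1],[0,0,0,0,-0.04,0,-1],[0,0,0,-0.012,0,0.023,-1],[0,0,0,-0.023,0,0.046,-1],[0,0,0,-0.023,0,0.046,-1],[0,0,0,-0.023,0,0.046,-1],[0,0,0,-0.023,0,0.046,-1],[0,0,0,-0.023,0,0.046,-1],[0,0,0,-0.023,0,0.046,-1],[0,0,0,-0.023,0,0.046,-1]]]'; python3 -m creep '[[[0,0,0,-0.023,0,0.046,-1],[0,0,0,-0.023,0,0.046,-1],[0,0,0,-0.023,0,0.046,-1],[0,0,0,-0.009,0,0.02,-1],[0,0.15,0,0,0,0,-1],[0,0.166,0,0,0,0,-1],[0,0.166,0,0,0,0,-1],[0,0.166,0,0,0,0,-1],[0,0.166,0,0,0,0,-1],[0,0.166,0,0,0,0,-1],[0,0.166,0,0,0,0,-1],[0,0,0,0,0,0,-1]]]'; python3 -m creep '[[[0,0,0,0,0,0,-1]]]'; python3 - <<'E'
from h import *
o=get_obs(); M=R.from_quat(o['eef_rot']).as_matrix(); print(M.round(3).tolist(),o['qpos'].round(2),'yaw',np.degrees(np.arctan2(M[1,0],M[0,0])))
s=snap('wrist','wrist9.png')
E
```

```text
time_s: 27.7
tool_pos: [0.4775, 0.0888, 0.1205]
eef_rot: [-0.696, 0.126, -0.127, 0.696]
force: [0.2, 0.7, -0.9]
gripper_width: 0.0449
time_s: 29.2
tool_pos: [0.4603, 0.2624, 0.1203]
eef_rot: [0.516, -0.483, 0.483, -0.516]
force: [0.1, -0.1, -0.5]
gripper_width: 0.0451
time_s: 29.32
tool_pos: [0.4604, 0.2625, 0.1203]
eef_rot: [0.517, -0.483, 0.483, -0.517]
force: [0.5, 0.2, -0.4]
gripper_width: 0.0451
[[0.067, -0.0, 0.998], [-0.998, 0.0, 0.067], [-0.0, -1.0, -0.0]] [ 0.52  0.34 -0.33  0.9   0.    2.02] yaw -86.14438878797542
```

View pics/wrist9.png

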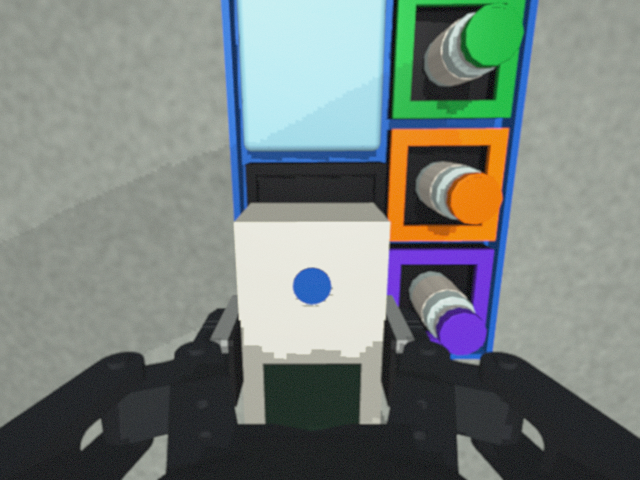

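The wrist view shows all three vials upright in their own-coloured wells. The logger is aligned over the cradle, whose far edge is at row ≈163, columns 248–387. I check the cradle position.

```bash
python3 - <<'E'
from h import *
s=dict(np.load('pics/wrist9.png.npz'))
W=ray(s,[(247,164),(387,162)],.026); print(W.round(4)); e=W.mean(0)[:2]; a=np.radians(94); y=np.array([np.cos(a),np.sin(a)]); x=np.array([np.sin(a),-np.cos(a)])
c=e-.06*y; print('cradle c',c, 'tcp rel (x,y)', (np.array([.4604,.2625])-c)@x,(np.array([.4604,.2625])-c)@y)
W=ray(s,[(235,222),(390,222)],.12-.0073+.034); l=W.mean(0)[:2]-.042*y; print('logger c',l,'rel',(l-c)@x,(l-c)@y)
for n,p in [('green',(497,37)),('orange',(477,197)),('purple',(461,332))]:
    q=ray(s,p,.072)[0][:2]; print(n,q,'rel tcp',(q-[.4604,.2625])@x,(q-[.4604,.2625])@y)
E
```

```text
[[0.4202 0.3113 0.026 ]
 [0.5008 0.3177 0.026 ]]
cradle c [0.4647116  0.25465699] tcp rel (x,y) -0.003754001424676768 0.008124662227874238
logger c [0.46127974 0.26334151] rel -0.0028177084846187418 0.008902755583926843
green [0.53293201 0.37514192] rel tcp 0.0802128256583424 0.10730794901957869
orange [0.53669321 0.30662215] rel tcp 0.07918516533829736 0.03869272548366301
purple [0.54070154 0.2360709 ] rel tcp 0.07826232424073688 -0.03196626924357816
```

Logger sits at (−3, +9) mm in the cradle frame; shift 2 mm back and descend.

```bash
python3 -m creep '[[[0,0,0,0.002,0.02,-0.001,-1],[0,0,0,0,0.03,0,-1],[0,0,0,0,0.02,0,-1],[0,0,0,0,0.012,0,-1],[0,0,0,0,0.005,0,-1],[0,0,0,0,0.002,0,-1],[0,0,0,0,0.001,0,-1],[0,0,0,0,0.001,0,-1],[0,0,0,0,0,0,-1],[0,0,0,0,0,0,-1]]]'
```

```text
time_s: 30.62
tool_pos: [0.4596, 0.2605, 0.0295]
eef_rot: [-0.516, 0.483, -0.484, 0.516]
force: [0.6, 0.2, -0.5]
gripper_width: 0.0448
```

```bash
python3 -m creep '[[[0,0,0,0,0.001,0,-1],[0,0,0,0,0.001,0,-1],[0,0,0,0,0.0005,0,-1],[0,0,0,0,0,0,-1]]]'
```

```text
time_s: 31.12
tool_pos: [0.4596, 0.2604, 0.0273]
eef_rot: [-0.516, 0.483, -0.483, 0.516]
force: [-1.5, -1.7, 5.2]
gripper_width: 0.0448
```

Contact. Release carefully, rise and retreat.

```bash
python3 -m creep '[[[0,0,0,0,0,0,0.1],[0,0,0,0,0,0,0.2],[0,0,0,0,0,0,0.28],[0,0,0,0,0,0,0.28],[0,0,0,0,-0.01,0,0.28],[0,0,0,0,-0.03,0,0.28],[0,0,0,0,-0.05,0,0.3],[0,0,0,0,-0.05,0,0.3],[0,0,0,0,0,-0.05,0.3],[0,0,0,0,0,-0.05,0.3],[0,0,0,0,0,-0.05,0.3],[0,0,0,0,0,0,0.3]]]'; python3 - <<'E'
from h import *
t=snap('top');s=snap('scene')
a=cv2.resize(t['image'][140:340,100:370],(675,300));a=cv2.resize(t['image'][140:340,100:370],(405,300)); b=cv2.resize(s['image'][190:340,250:570],(800,300),cv2.INTER_AREA)
w=snap('wrist'); a2=cv2.resize(w['image'],(395,300))
cv2.imwrite('pics/fin.png',np.vstack([np.hstack([a,a2]),b])[...,::-1])
E
```

```text
time_s: 32.62
tool_pos: [0.3062, 0.2492, 0.1671]
eef_rot: [0.517, -0.483, 0.483, -0.516]
force: [0.2, 0.2, 0.8]
gripper_width: 0.0554
```

View pics/fin.png

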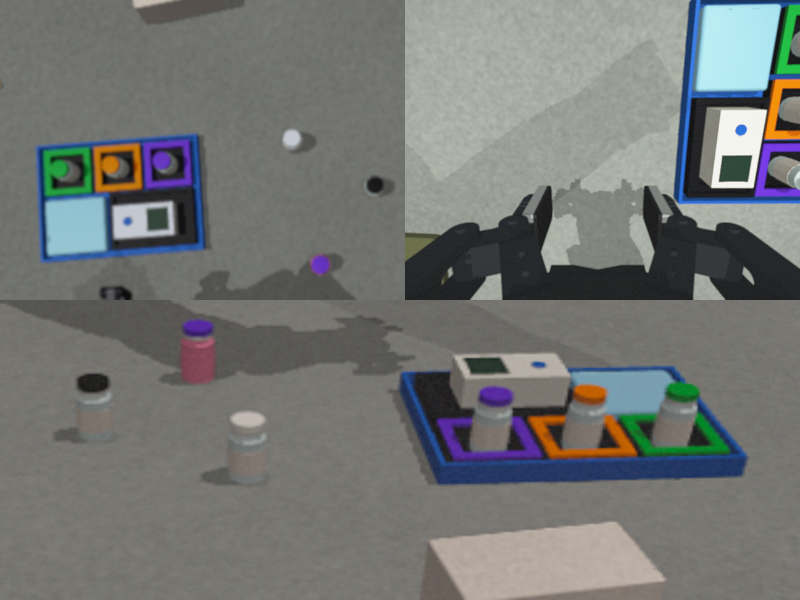

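The final view shows the three vials upright in their own wells, the logger flat with display up in the cradle, and white, black and pink untouched. One numeric check that the logger lies inside the lip:

```bash
python3 - <<'E'
from m import *
t=snap('top'); a=np.radians(94); y=np.array([np.cos(a),np.sin(a)]); x=np.array([np.sin(a),-np.cos(a)]); c0=np.array([.4645,.2547])
for c,st,p in comps(t,(0,0,150),(180,60,255),(165,262,240,312),100):
    W=ray(t,cv2.boxPoints(cv2.minAreaRect(p.astype(np.float32))),.054)[:,:2]; print(st,((W-c0)@np.c_[x,y]).round(4).tolist())
w=snap('wrist'); 
for c,st,p in comps(w,(0,0,170),(180,45,255),(530,140,640,320),500):
    W=ray(w,cv2.boxPoints(cv2.minAreaRect(p.astype(np.float32))),.054)[:,:2]; print('wrist',st,((W-c0)@np.c_[x,y]).round(4).tolist())
E
```

```text
[175 274  41  25 642] [[0.0195, 0.048], [0.0193, -0.036], [-0.0271, -0.0368], [-0.0268, 0.0468]]
wrist [ 530  175   55  126 4132] [[-0.0149, 0.0497], [0.0186, 0.0494], [0.0331, -0.035], [-0.0033, -0.0349]]
```

```bash
python3 -c "
from rig import *
print(get_obs()['force'].round(1)); print(finish_job())"
```

```text
[0.1 0.7 0.3]
the job is handed in; nothing more can be done
None
```

The carrier is packed and the job was handed in at about 33 s, well inside the 118 s limit. The purple-, orange- and green-capped vials stand upright in the wells of their own colour. The logger lies flat in its cradle, display up. I slid it about 29 mm along its keyhole to free it from the stud.

- **Last checks:** The top view puts the logger at x −27 to 20 mm and y −37 to 48 mm in the cradle frame, inside the ±35 and ±54 mm floor. The final pictures show the white, black and pink vials still standing where they were. The gripper was clear of everything, with under 1 N on it.
- **What disagreed:**
  - The wrist-view measurement of the logger came out skewed, because I used only part of the picture and the colour mask was incomplete. I relied on the top view instead.
  - The slide stopped at about 25 mm at first because the gripper was pressing down at about 17 N. Easing that off let it finish, and the lift was then free.
  - The vial grips read 26 mm rather than the 28 mm body diameter, but the vials stayed upright and did not slip.

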